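# Square the block, shut the guard till it clicks, start the marking machine

### The arm

A 7-joint arm with a two-finger parallel gripper is mounted at the origin on a cart in front of the work surface, level with it; the furniture and walls round the work are solid. World frame = base frame: x ahead of the robot, y to its left, z up, the work surface at z = 0. Lengths are in m, angles in rad, forces in N, time in s.
With the tool pointing down it reaches from about 0.425 to 0.925 m from the base axis. Payload 6.8 kg.
Tool frame: the origin (TCP) lies at the very end of the fingers, on their centre line; the grasp point (between the pads) lies 19 mm behind it; z points along the fingers, y is the line along which they close (so a half turn about z gives the same grasp; the last joint's range is limited). The gripper opens to 85 mm and grips with 20 to 120 N. Pads are 22 mm wide; open, the fingers measure 114 mm over their backs; the gripper's body (76 mm by 85 mm) begins 54 mm behind the grasp point. The pads swing forward as they close: fully open they stand 13 mm farther back than shut.
Start: joints at [-1.253, 0.477, 0.022, 1.555, -0.011, 1.109, -0.083], TCP at [0.279, 0.615, 0.205] pointing down, gripper open.
Joint ranges: [-2.96, 2.96], [-0.34, 2.1], [-1.41, 1.46], [0.24, 2.44], [-1.37, 4.51], [0.17, 1.92], [-2.96, 2.96]. Speed limits (rad/s): [2.39, 2.39, 3.14, 3.14, 3.14, 3.14, 3.14].

### API

Orientations are given as a unit quaternion [w, x, y, z].
In Python, from station import * gives the robot as it stands.
- The arm moves only by the tool jog_arm, never from a script. Its argument "moves" is one flat list of numbers, 7 for each row, row after row: the shift along the tool's x, y, z normalised to -1 to 1, where 1 is 20 mm, then the turn, a rotation vector about the tool's x, y, z normalised to -1 to 1, where 1 is 4 degrees, then the opening, from 0 (shut) to 1 (fully open). In form: [x, y, z, rx, ry, rz, claw, x, y, z, rx, ry, rz, claw, ...]. A call has exactly 8 rows; each row shifts and turns the commanded pose from where the row before left it, along the tool's axes as they then stand; what a row does not reach is not made up. A row lasts 1/12 s, in which the tool goes at most 41.7 mm and 7.16 degrees, less where a joint would pass 70% of its speed; a pose out of reach is approached as far as the arm can. A call with a number of a shift or a turn outside -1 to 1 is refused whole. A call with a gripper value outside its range is refused whole. The fingers move at their own pace and stop on an object; "grip_force" is the grip in N (left out, the last holds). Time passes only in rows, so rows that do not move let the fingers close, or fill a call up. It gives the time, the measured TCP pose, the force, the opening and the grip force at its end, in the units of the state.
- get_obs(): the state, without advancing time (a new reading comes with each control period).
- read_camera(name): name is "side" or "top"; returns a dict with "color" (400x640x3 uint8, blue, green, red), "fx", "fy", "cx", "cy" (pixels), "k1" (the pictures are not rectified: a ray, as slopes to the right and down, at radius r is drawn at 1 + k1 r^2 times it, then the intrinsics apply), "rvec" (rotation vector, rad) and "tvec" (3), from world to camera coordinates, as OpenCV has them. Camera axes: x right, y down, z forward; pixel columns grow to the right and rows downward; lengths in m; the calibration is good to about 2 mm. A picture is of the moment at which its call begins. There is no depth.
- hand_in(): hands the job in; it is judged then, once.
The state is a dict: "t": time; "q": joint angles; "joint_vel": joint speeds; "joint_torque": joint torques, N m; "eef_pos": TCP position; "tool_rot": TCP orientation; "contact_force": force on the tool from outside, world axes, zero at the start; "torque": the same for the moment, N m; "gripper_width": opening from 0.0 (shut) to 1.0 (fully open); "grasp_force": force on a finger pad.
Only numpy, scipy, OpenCV 4.12 (cv2) and the standard library are available. Lean on these libraries where they do the work, as an engineer would, in place of code of your own. Each camera call takes 0.05 s, during which the arm holds its last target. There are 200 camera calls.

### The job

Get the bench marking machine going: push the yellow block back on the machine's bed until its long side lies flat against the steel fence, slide the tinted guard shut to the right until its spring catch clicks down behind the pin and holds it, and only then press the start button fully and let it come up again. Leave the other things on the bench alone.

Things in the scene. Friction and masses are not known exactly. Their poses are not given: they have to be found in the camera images.
- machine: Grey bench marking machine, fixed, 240 deep (x) x 500 long (y) x 147 mm high without its guard, turned up to 9 degrees. Origin under the middle of its base at bench level; x points to its back, away from the robot, y to its left, z up (the frame used below, mm). Work space at its right (y -236 to 0), housing at its left (y 0 to 250, top at z 132). Right end wall: y -250 to -236, up to z 139.
- bed (a point): Middle of the top of the aluminium bed, 165 (x) x 210 mm (y), at z 56; axes as the machine's. The bed is open to the front (machine base only, 15 mm past the bed's edge) and above. Behind it are the fence, two rods, a rear wall up to z 147 and, at machine x 60 to 105, y -49 to -7, z 89 to 142, the parked black marking head. A rail crosses over the bench at world x 0.69, z 0.27 to 0.35 m.
- fence (a point): Middle of the foot of the fence's front face, where it meets the bed; axes as the machine's (x into the fence, y along it to the left). The fence is a steel bar 190 mm long, 95 mm to either side of this point, standing 28 mm above the bed.
- block: Yellow board block, 50 (x) x 90 (y) x 65 mm (z), 0.18 to 0.35 kg, origin in the middle of its underside. It stands loose on the bed, its middle 110 to 135 mm short of the fence's face, turned up to 17 degrees, at the front edge where the guard's front pane passes. It may end anywhere along the fence. Two fingers apart, pushing its front low down, slide it (1 to 4 N) and square it.
- guard (a joint): Opening of the guard in m: 0.18 to 0.205 at the start, 0 when shut and caught, hard stop at -0.004. It shuts to the machine's right (-y). It slides with about 2 N and stays where left; over the last 35 mm catch and a spring buffer bring this to 4 to 10 N. The catch drops as it passes 0; 1 to 4 mm later the stop makes the force rise steeply. Let go uncaught, it stays or springs back a little.
- guard_handle (a point): Middle of the guard's black handle, a round bar 12 mm thick, 110 mm long along the machine's x, its centre 34 mm above the top pane, 38 mm left of the right edge of the tinted, aluminium-framed guard, a 253 mm long L of top and front panes; moves with it. The pane left of the bar is free: push the bar to the right with closed fingertips standing against its left side.
- catch (a joint): Lift of the spring catch in rad: a 90 mm steel pawl low on the front of the machine's base, at its right end. 0 when it hangs down, about 0.15 while the pin under the guard's front lifts its sloped nose, and back to 0 with a click when it has dropped behind the pin. It works by itself and is not to be handled.
- start (a joint): Travel of the start button in m: 0 up, 0.006 fully down; it springs back. Pressing it fully takes 5 N.
- start_top (a point): Middle of the top of the black round start button, 36 mm wide, in a steel ring 52 mm wide on top of the housing; pressed straight down. Its top stands 10 mm above the ring. While the guard is open it covers the button.
- mould: Milky white wax mould half, 74 x 144 x 40 mm, lying on the bench right of the machine; origin in the middle of its underside. Leave alone.
- pink_cylinder: Pink wax cylinder, 62 mm wide, 77 mm high, standing right of the machine; origin in the middle of its underside. Leave alone.
- cream_block: Pale wax block, 70 x 173 x 46 mm, lying left of the machine; origin in the middle of its underside. Leave alone.
Things that resemble listed ones, but are neither listed nor needed, are in the scene too. What is shaped like the block but orange or turquoise is not meant.

How it is judged:
On the way, in this order (a step that is already met when the one before it is completed fails the run):
1. the block stands flat against the fence (x of block in the frame of fence above -0.031 m and angle between the y axis of block and the y axis of fence, either way round below 0.09 rad and angle between block's own z axis and vertical below 0.1 rad and y of block in the frame of fence between -0.07 and 0.06 m and z of block in the frame of fence below 0.01 m), for 0.2 s.
2. the guard is shut and its catch has dropped behind the pin (value of joint guard below 0.003 m and value of joint catch below 0.06 rad), for 0.2 s.
3. the start button is pressed fully with the guard caught (all of step 2 and value of joint start above 0.0045 m).
At the end, for the whole second after the job is handed in: The block stands upright and at rest on the bed with its long side against the fence (gap at its middle under 6 mm, turned less than 5 degrees), the guard is shut (open less than 3 mm) with its catch down behind the pin (lifted less than 0.06 rad), and the start button has come up again (all of step 1 and all of step 2 and value of joint start below 0.0015 m and linear speed of block below 0.02 m/s); the robot touches nothing.
It fails at once if the start button is pressed while the guard is not caught (value of joint start above 0.003 m and (value of joint guard above 0.006 m or value of joint catch above 0.1 rad)).
It fails at once if another thing on the bench (mould, pink cylinder, pale wax block) is moved more than 30 mm (distance of any of mould, pink_cylinder, cream_block from where it was at the start of the episode above 0.03 m).
It fails at once if the block is tipped over (angle between block's own z axis and vertical above 0.5 rad).
It also fails if it takes over 54 s, if anything falls off the work surface, if the arm or the gripper's body presses on something with over 40 N, if the wrist force passes 120 N, or if a joint passes its speed limit or range.

## Working session

There is one attempt and no reset: what is moved stays moved. The work goes in short steps, Python scripts to look and compute and a tool call to move; the robot and the scene stay as the last step left them, time stands still between calls to the robot, and variables do not carry over. Pictures are saved under pics/ and viewed, at most 10 in all, crops included, and the job is handed in when it is done.

Besides the shell and the picture viewer there is one more tool, called in YAML: its name, and indented under it one key for each argument. jog_arm: Moves the arm, as the interface text tells. Scaled input: -1 to 1 covers 20 mm each way for a shift and 4 degrees each way for a turn. Its arguments: {"type":"object","properties":{"moves":{"type":"array"},"grip_force":{"type":"number"}},"required":["moves"]}

```bash
ls; mkdir -p pics; cat > h.py <<'E'
from station import *
import numpy as np, cv2
def cam(n):
    c=read_camera(n); K=np.array([[c['fx'],0,c['cx']],[0,c['fy'],c['cy']],[0,0,1.]])
    D=np.array([c['k1'],0,0,0,0.]); R=cv2.Rodrigues(np.array(c['rvec'],float))[0]; t=np.array(c['tvec'],float).ravel()
    return dict(im=c['color'],K=K,D=D,R=R,t=t,C=-R.T@t,rv=np.array(c['rvec'],float))
def ray(c,uv):
    p=cv2.undistortPoints(np.array(uv,float).reshape(-1,1,2),c['K'],c['D']).reshape(-1,2)
    d=np.c_[p,np.ones(len(p))]@c['R']; return d
def plane(c,uv,z):
    d=ray(c,uv); return c['C']+d*((z-c['C'][2])/d[:,2])[:,None]
def proj(c,P):
    return cv2.projectPoints(np.array(P,float).reshape(-1,1,3),c['rv'],c['t'],c['K'],c['D'])[0].reshape(-1,2)
E
python3 - <<'E'
from h import *
o=get_obs();print({k:np.round(v,3).tolist() for k,v in o.items()})
for n in('side','top'):
    c=cam(n);print(n,c['C'].round(3),c['R'].round(2).tolist(),c['K'][0,0],c['D'][0]);cv2.imwrite(f'pics/{n}0.png',c['im'])
E
```

```text
pics
{'t': 0.0, 'q': [-1.253, 0.478, 0.022, 1.556, -0.012, 1.109, -0.083], 'joint_vel': [0.0, -0.001, 0.001, -0.001, -0.0, 0.002, 0.001], 'joint_torque': [-0.001, -59.644, 1.608, -28.122, 0.013, 0.009, 0.0], 'eef_pos': [0.279, 0.614, 0.204], 'tool_rot': [-0.0, 0.211, 0.977, -0.001], 'contact_force': [-0.428, -0.051, 0.226], 'torque': [-0.036, -0.049, 0.026], 'grasp_force': 0.0, 'gripper_width': 1.0}
side [0.862 0.986 1.502] [[-0.96, 0.27, 0.02], [0.2, 0.74, -0.64], [-0.18, -0.61, -0.77]] 430.42280095909746 0.005366933347317049
top [ 0.211 -0.127  1.576] [[-0.02, -1.0, 0.0], [-0.98, 0.01, -0.21], [0.21, -0.01, -0.98]] 415.6649713081333 -0.026867142528973174
```

View pics/top0.png

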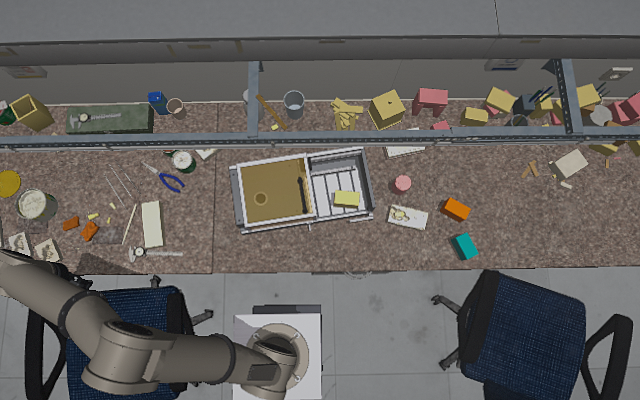

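View pics/side0.png

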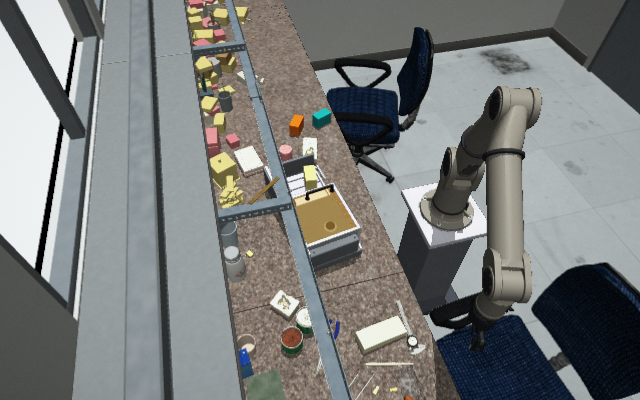

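The top view shows the machine at about (230-375, 148-232). The tinted guard is over its left part, with the handle at (302, 197) and the button showing through at (261, 198). The yellow block is at (346, 199). The other yellow blocks, around (390, 108), lie on the back bench, so they aren't the one meant. Next I'll enlarge both views.

```bash
python3 - <<'E'
import cv2
a=cv2.imread('pics/top0.png')[140:240,225:385];cv2.imwrite('pics/t1.png',cv2.resize(a,None,fx=5,fy=5,interpolation=cv2.INTER_CUBIC))
a=cv2.imread('pics/side0.png')[145:275,250:370];cv2.imwrite('pics/s1.png',cv2.resize(a,None,fx=4.6,fy=4.6,interpolation=cv2.INTER_CUBIC))
E
```

```text
(no output)
```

View pics/t1.png

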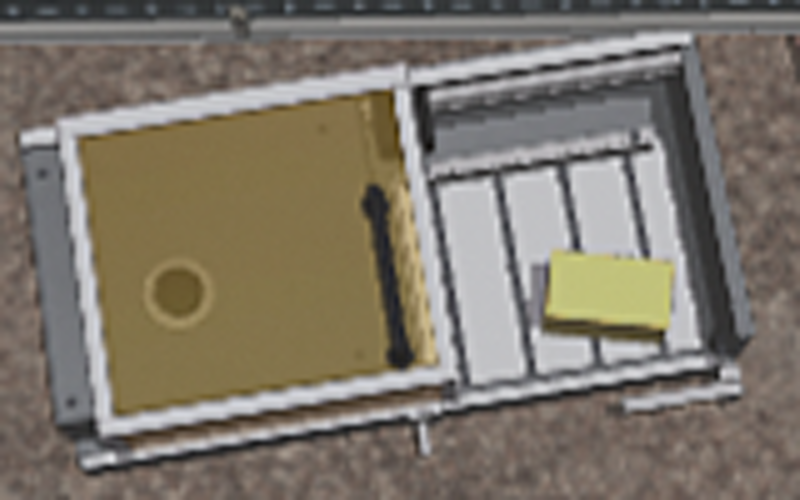

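View pics/s1.png

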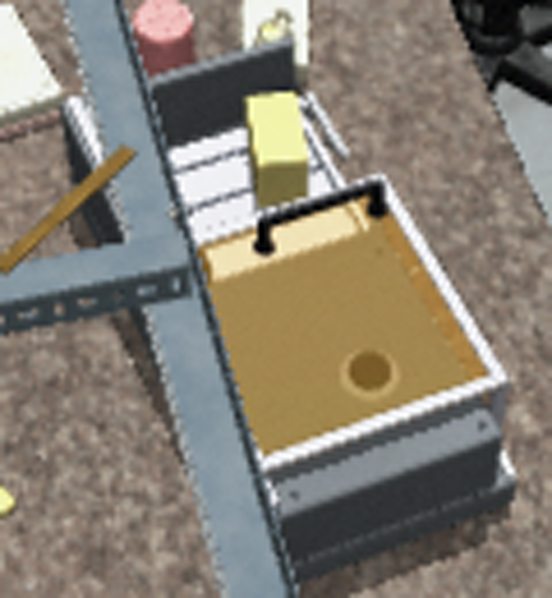

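The crops show the block's top quad at crop (552,252), (673,262), (668,330) and (545,322). The handle runs from (374,190) to (398,365), the button is at (179,292), and the fence is the pale bar from (430,170) to (650,140), just above the bed.

```bash
python3 - <<'E'
from h import *
c=cam('top'); s=cam('side')
T=lambda *p:[(225+u/5-.4,140+v/5-.4) for u,v in p]
S=lambda *p:[(250+u/4.6-.4,145+v/4.6-.4) for u,v in p]
def show(n,P): print(n,(P*1000).round(0).tolist())
def ang(P): d=P[1]-P[0]; return np.degrees(np.arctan2(d[1],d[0])).round(2)
# yellow top mask
hsv=cv2.cvtColor(c['im'],cv2.COLOR_BGR2HSV); m=cv2.inRange(hsv,(22,60,190),(35,255,255)); m[:180]=0;m[225:]=0;m[:,:325]=0;m[:,370:]=0
k=max(cv2.findContours(m,0,1)[0],key=cv2.contourArea); r=cv2.minAreaRect(k); b=cv2.boxPoints(r); print(cv2.contourArea(k))
P=plane(c,b,.121); show('blk top',P); print(ang(P[:2]),ang(P[1:3]),np.linalg.norm(P[1]-P[0]),np.linalg.norm(P[2]-P[1]),P.mean(0))
P=plane(c,T((552,252),(673,262),(668,330),(545,322)),.121);show('blk hand',P)
for z in(.166,.18,.195): show('handle%g'%z,plane(c,T((374,190),(400,360)),z)); show(' side',plane(s,S((263,240),(377,200)),z))
for z in (.132,.14,.145,.15): show('btn%g'%z,np.r_[plane(c,T((179,292)),z),plane(s,S((370,371)),z)])
show('wall outer z139',plane(c,T((745,338),(693,45)),.139)); 
for z in (.084,):
  P=plane(c,T((430,180),(650,150)),z);show('fence top front',P);print(ang(P))
P=plane(c,T((430,183),(652,152)),.056);show('fence foot',P)
P=plane(c,T((448,400),(715,360)),.056);show('bed front',P);print(ang(P))
P=plane(c,T((105,425),(450,375)),.147);show('guard front top',P);print(ang(P))
P=plane(c,T((405,72),(448,385)),.15);show('guard right',P);print(ang(P))
P=plane(c,T((65,128),(108,432)),.15);show('guard left',P);print(ang(P))
P=plane(c,T((435,75),(690,38)),.147);show('rear wall back',P);print(ang(P))
E
```

```text
251.0
blk top [[538.0, -215.0, 121.0], [583.0, -221.0, 121.0], [572.0, -307.0, 121.0], [528.0, -301.0, 121.0]]
-7.11 -96.74 0.04461645322621501 0.08719305587559724 [ 0.55527906 -0.26111737  0.121     ]
blk hand [[582.0, -220.0, 121.0], [573.0, -307.0, 121.0], [523.0, -302.0, 121.0], [531.0, -214.0, 121.0]]
handle0.166 [[618.0, -93.0, 166.0], [495.0, -110.0, 166.0]]
 side [[609.0, -94.0, 166.0], [499.0, -113.0, 166.0]]
handle0.18 [[614.0, -94.0, 180.0], [492.0, -110.0, 180.0]]
 side [[612.0, -83.0, 180.0], [503.0, -102.0, 180.0]]
handle0.195 [[609.0, -94.0, 195.0], [489.0, -111.0, 195.0]]
 side [[614.0, -71.0, 195.0], [507.0, -89.0, 195.0]]
btn0.132 [[554.0, 47.0, 132.0], [550.0, 43.0, 132.0]]
btn0.14 [[552.0, 46.0, 140.0], [552.0, 48.0, 140.0]]
btn0.145 [[551.0, 46.0, 145.0], [553.0, 52.0, 145.0]]
btn0.15 [[550.0, 45.0, 150.0], [554.0, 55.0, 150.0]]
wall outer z139 [[513.0, -354.0, 139.0], [732.0, -326.0, 139.0]]
fence top front [[648.0, -133.0, 84.0], [669.0, -298.0, 84.0]]
-82.77
fence foot [[654.0, -133.0, 56.0], [676.0, -303.0, 56.0]]
bed front [[487.0, -144.0, 56.0], [514.0, -344.0, 56.0]]
-82.22
guard front top [[456.0, 96.0, 147.0], [488.0, -145.0, 147.0]]
-82.46
guard right [[710.0, -116.0, 150.0], [480.0, -143.0, 150.0]]
-173.27
guard left [[672.0, 128.0, 150.0], [450.0, 93.0, 150.0]]
-171.04
rear wall back [[709.0, -138.0, 147.0], [734.0, -323.0, 147.0]]
-82.14
```

Geometry, using machine axes as m (yaw about 7.6°):
- **Block:** m = (516, -332).
- **Fence face:** m_x about 628.
- **Handle:** m = (531, -174), z about 0.185.
- **Button:** m = (553, -27).

These agree with the given sizes. First I'll square the tool and raise it.

jog_arm:
  moves: [0,0,-0.4,0,0,-1,0.45,0,0,-0.4,0,0,-1,0.45,0,0,-0.4,0,0,-1,0.45,0,0,-0.4,0,0,-1,0.45,0,0,-0.4,0,0,-1,0.45,0,0,-0.4,0,0,-1,0.45,0,0,-0.4,0,0,-1,0.45,0,0,-0.4,0,0,-1,0.45]
  grip_force: 40

```text
t: 0.87
eef_pos: [0.2788, 0.6145, 0.2694]
tool_rot: [-0.0, -0.068, 0.998, -0.0]
contact_force: [-0.3, 0.6, -1.2]
gripper_width: 0.455
grasp_force: 0.0
```

jog_arm:
  moves: [-0.64,-1,0,0,0,0,0.45,-0.64,-1,0,0,0,0,0.45,-0.64,-1,0,0,0,0,0.45,-0.64,-1,0,0,0,0,0.45,-0.64,-1,0,0,0,0,0.45,-0.64,-1,0,0,0,0,0.45,-0.64,-1,0,0,0,0,0.45,-0.64,-1,0,0,0,0,0.45]

```text
t: 1.53
eef_pos: [0.402, 0.4686, 0.2691]
tool_rot: [-0.0, -0.066, 0.998, -0.0]
contact_force: [-0.5, -0.3, 0.6]
gripper_width: 0.448
grasp_force: 0.0
```

jog_arm:
  moves: [0,-1,0,0,0,0,0.45,0,-1,0,0,0,0,0.45,0,-1,0,0,0,0,0.45,0,-1,0,0,0,0,0.45,0,-1,0,0,0,0,0.45,0,-1,0,0,0,0,0.45,0,-1,0,0,0,0,0.45,0,-1,0,0,0,0,0.45]

```text
t: 2.2
eef_pos: [0.4226, 0.31, 0.2692]
tool_rot: [-0.0, -0.066, 0.998, -0.0]
contact_force: [-0.3, -0.1, -0.9]
gripper_width: 0.451
grasp_force: 0.0
```

jog_arm:
  moves: [0,-1,0,0,0,0,0.45,0,-1,0,0,0,0,0.45,0,-1,0,0,0,0,0.45,0,-1,0,0,0,0,0.45,0,-1,0,0,0,0,0.45,0,-1,0,0,0,0,0.45,0,-1,0,0,0,0,0.45,0,-1,0,0,0,0,0.45]

```text
t: 2.87
eef_pos: [0.4437, 0.1514, 0.2693]
tool_rot: [-0.0, -0.066, 0.998, 0.0]
contact_force: [0.6, -0.1, 0.1]
gripper_width: 0.454
grasp_force: 0.0
```

jog_arm:
  moves: [0,-1,0,0,0,0,0.45,0,-1,0,0,0,0,0.45,0,-1,0,0,0,0,0.45,0,-1,0,0,0,0,0.45,0,-1,0,0,0,0,0.45,0,-1,0,0,0,0,0.45,0,-1,0,0,0,0,0.45,0,-1,0,0,0,0,0.45]

```text
t: 3.53
eef_pos: [0.4648, -0.0071, 0.2693]
tool_rot: [-0.0, -0.066, 0.998, 0.0]
contact_force: [1.3, 0.1, -0.6]
gripper_width: 0.454
grasp_force: 0.0
```

jog_arm:
  moves: [0,-1,0,0,0,0,0.45,0,-1,0,0,0,0,0.45,0,-1,0,0,0,0,0.45,0,-1,0,0,0,0,0.45,0,-1,0,0,0,0,0.45,0,-1,0,0,0,0,0.45,0,-1,0,0,0,0,0.45,0,-1,0,0,0,0,0.45]

```text
t: 4.2
eef_pos: [0.486, -0.1656, 0.2693]
tool_rot: [-0.0, -0.066, 0.998, 0.0]
contact_force: [0.5, 0.2, 0.9]
gripper_width: 0.45
grasp_force: 0.0
```

jog_arm:
  moves: [0,-1,0,0,0,0,0.45,0,-1,0,0,0,0,0.45,0,-1,0,0,0,0,0.45,0,-1,0.3,0,0,0,0.45,0,-1,0.7,0,0,0,0.45,0,0,1,0,0,0,0.45,0,0,1,0,0,0,0.45,0,0,1,0,0,0,0.45]

```text
t: 4.87
eef_pos: [0.4992, -0.2642, 0.1884]
tool_rot: [0.0, -0.066, 0.998, -0.0]
contact_force: [0.2, -0.4, 0.2]
gripper_width: 0.45
grasp_force: 0.0
```

```bash
python3 - <<'E'
from h import *
c=cam('top'); cv2.imwrite('pics/t2.png',cv2.resize(c['im'][130:250,270:400],None,fx=4.5,fy=4.5,interpolation=cv2.INTER_CUBIC))
E
```

```text
(no output)
```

View pics/t2.png

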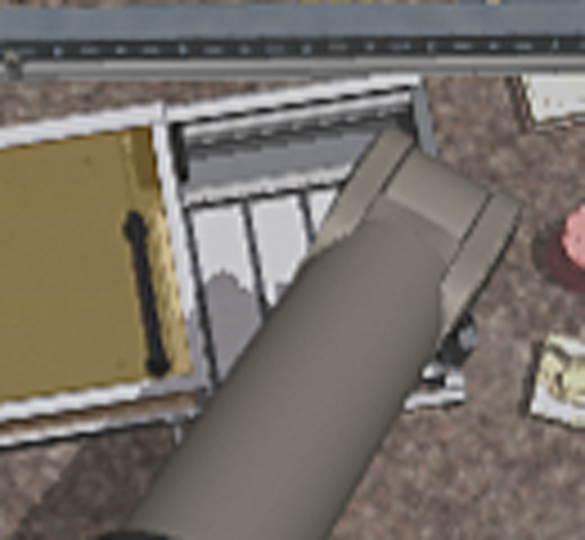

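The arm hides the block from above. The wrist front is at crop (400,130), so I need to check how close it comes to the rail.

```bash
python3 - <<'E'
from h import *
c=cam('top')
for z in(.3,.4,.45,.5,.55): print(z,plane(c,[(270+400/4.5,130+130/4.5),(270+518/4.5,130+200/4.5)],z).round(3).tolist())
for z in(.27,.35):print(proj(c,[[.69,-.26,z]]))
s=cam('side'); cv2.imwrite('pics/s2.png',cv2.resize(s['im'][120:240,240:370],None,fx=5,fy=5,interpolation=cv2.INTER_CUBIC))
E
```

```text
0.3 [[0.639, -0.289, 0.3], [0.585, -0.371, 0.3]]
0.4 [[0.605, -0.276, 0.4], [0.556, -0.351, 0.4]]
0.45 [[0.589, -0.27, 0.45], [0.542, -0.342, 0.45]]
0.5 [[0.572, -0.263, 0.5], [0.527, -0.332, 0.5]]
0.55 [[0.555, -0.257, 0.55], [0.512, -0.323, 0.55]]
[[348.61096645 147.20898294]]
[[350.87992734 138.31172063]]
```

View pics/s2.png

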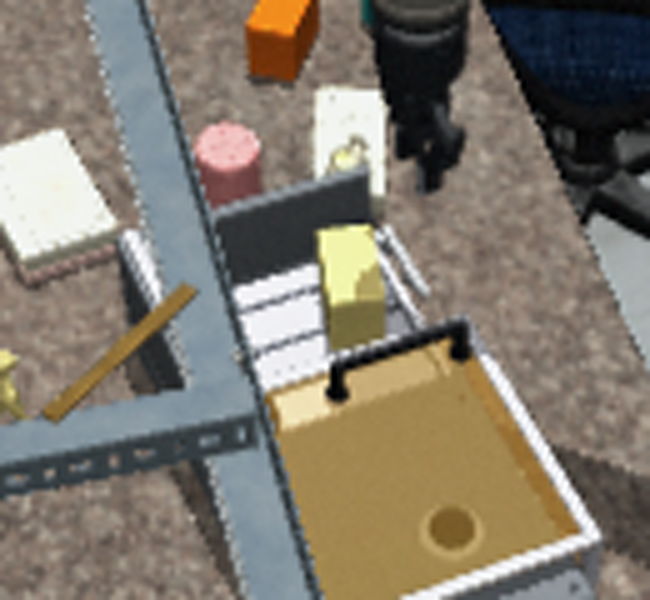

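The side view shows the fingers at about (430,185), well clear and in front of the block. The wrist would come close to the rail at the end of the push, so I'll lean it 16° back and then go down.

jog_arm:
  moves: [0,0,0,0,-1,0,0.45,0,0,0,0,-1,0,0.45,0,0,0,0,-1,0,0.45,0,0,0,0,-1,0,0.45,0.28,0,0.97,0,0,0,0.45,0.28,0,0.97,0,0,0,0.45,0.28,0,0.97,0,0,0,0.45,0.28,0,0.97,0,0,0,0.45]

```text
t: 5.68
eef_pos: [0.5006, -0.2644, 0.1099]
tool_rot: [0.141, -0.066, 0.988, 0.009]
contact_force: [1.2, 0.7, 0.1]
gripper_width: 0.452
grasp_force: 0.0
```

```bash
python3 - <<'E'
from h import *
s=cam('side'); cv2.imwrite('pics/s3.png',cv2.resize(s['im'][120:240,240:370],None,fx=5,fy=5,interpolation=cv2.INTER_CUBIC))
p=np.array(get_obs()['eef_pos']);print(proj(s,[p,p+[0,0,.075]]))
E
```

```text
[[321.8698085  172.13360989]
 [322.10556446 160.20708095]]
```

View pics/s3.png

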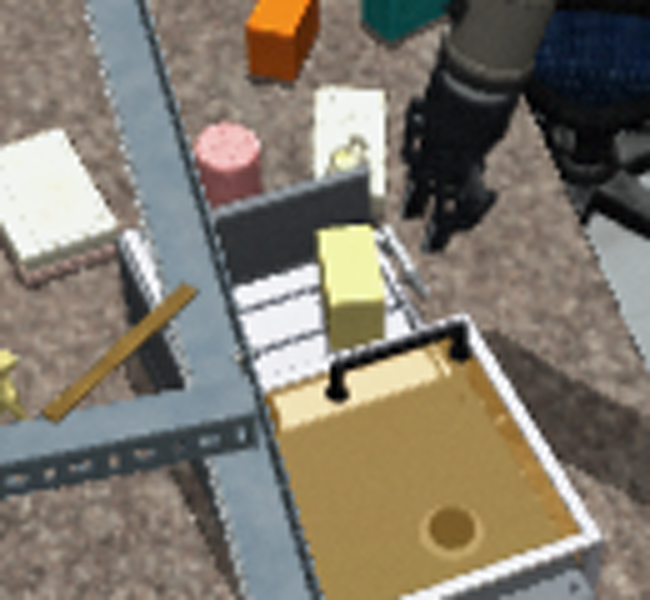

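The side view shows the tool leaning back as wanted. The block is untouched at (350,290), and the fingertips at (430,240) are in front of it. I'll go down to the bed and start pushing.

jog_arm:
  moves: [0.1,0,0.52,0,0,0,0.45,0.1,0,0.52,0,0,0,0.45,0.1,0,0.52,0,0,0,0.45,0.1,0,0.52,0,0,0,0.45,-0.24,0,0.07,0,0,0,0.45,-0.24,0,0.07,0,0,0,0.45,-0.24,0,0.07,0,0,0,0.45,-0.24,0,0.07,0,0,0,0.45]

```text
t: 6.4
eef_pos: [0.524, -0.2608, 0.0669]
tool_rot: [0.139, -0.066, 0.988, 0.009]
contact_force: [-2.4, -1.7, 0.4]
gripper_width: 0.451
grasp_force: 1.5
```

In contact at about 3 N. Pushing on.

jog_arm:
  moves: [-0.38,0,0.11,0,0,0,0.45,-0.38,0,0.11,0,0,0,0.45,-0.38,0,0.11,0,0,0,0.45,-0.38,0,0.11,0,0,0,0.45,-0.38,0,0.11,0,0,0,0.45,-0.38,0,0.11,0,0,0,0.45,-0.38,0,0.11,0,0,0,0.45,-0.38,0,0.11,0,0,0,0.45]

```text
t: 7.07
eef_pos: [0.586, -0.252, 0.066]
tool_rot: [0.139, -0.066, 0.988, 0.009]
contact_force: [-5.5, -1.7, 4.6]
gripper_width: 0.451
grasp_force: 2.4
```

jog_arm:
  moves: [-0.14,0,0.04,0,0,0,0.45,-0.14,0,0.04,0,0,0,0.45,-0.14,0,0.04,0,0,0,0.45,-0.14,0,0.04,0,0,0,0.45,0,0,0,0,0,0,0.45,0,0,0,0,0,0,0.45,0,0,0,0,0,0,0.45,0,0,0,0,0,0,0.45]

```text
t: 7.73
eef_pos: [0.5975, -0.2505, 0.0662]
tool_rot: [0.139, -0.066, 0.988, 0.009]
contact_force: [-0.5, 0.1, 0.6]
gripper_width: 0.451
grasp_force: 0.0
```

```bash
python3 - <<'E'
from h import *
s=cam('side'); cv2.imwrite('pics/s4.png',cv2.resize(s['im'][120:240,240:370],None,fx=5,fy=5,interpolation=cv2.INTER_CUBIC))
E
```

```text
(no output)
```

View pics/s4.png

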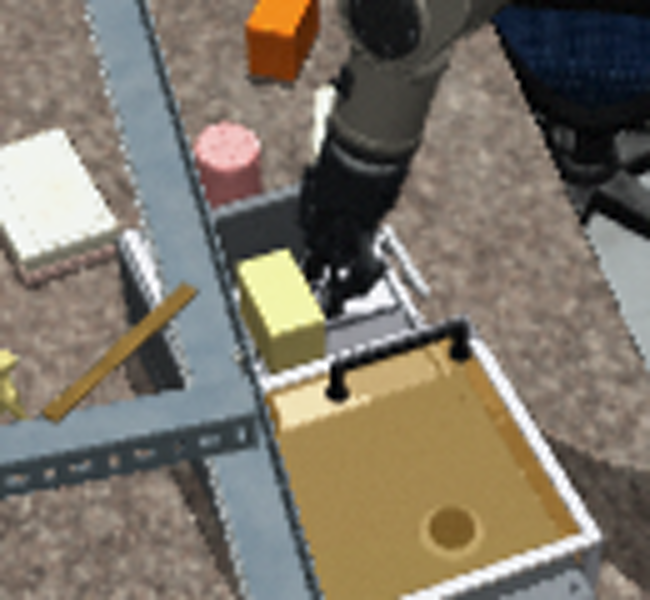

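The block, at (280,300), is now nearly parallel to the fence and a few mm short of it. I'll push slowly until the force rises.

jog_arm:
  moves: [-0.1,0,0.03,0,0,0,0.45,-0.1,0,0.03,0,0,0,0.45,-0.1,0,0.03,0,0,0,0.45,-0.1,0,0.03,0,0,0,0.45,0,0,0,0,0,0,0.45,0,0,0,0,0,0,0.45,0,0,0,0,0,0,0.45,0,0,0,0,0,0,0.45]

```text
t: 8.45
eef_pos: [0.6058, -0.2497, 0.0661]
tool_rot: [0.139, -0.066, 0.988, 0.009]
contact_force: [-0.5, 0.1, 0.3]
gripper_width: 0.451
grasp_force: 0.4
```

jog_arm:
  moves: [-0.1,0,0.03,0,0,0,0.45,-0.1,0,0.03,0,0,0,0.45,-0.1,0,0.03,0,0,0,0.45,-0.1,0,0.03,0,0,0,0.45,0,0,0,0,0,0,0.45,0,0,0,0,0,0,0.45,0,0,0,0,0,0,0.45,0,0,0,0,0,0,0.45]

```text
t: 9.12
eef_pos: [0.6141, -0.2483, 0.0659]
tool_rot: [0.139, -0.066, 0.988, 0.009]
contact_force: [-0.7, -0.2, 0.5]
gripper_width: 0.454
grasp_force: 0.3
```

jog_arm:
  moves: [0,0,0,0,0,0,0.45,0,0,0,0,0,0,0.45,-0.05,0,0.015,0,0,0,0.45,-0.05,0,0.015,0,0,0,0.45,-0.05,0,0.015,0,0,0,0.45,-0.05,0,0.015,0,0,0,0.45,-0.05,0,0.015,0,0,0,0.45,-0.05,0,0.015,0,0,0,0.45]

```text
t: 9.78
eef_pos: [0.617, -0.2486, 0.0654]
tool_rot: [0.137, -0.065, 0.988, 0.01]
contact_force: [-16.1, -0.5, 13.6]
gripper_width: 0.454
grasp_force: 8.1
```

```bash
python3 - <<'E'
from h import *
for n in('side','top'):
    s=cam(n); cv2.imwrite(f'pics/{n}5.png',s['im'])
a=cv2.imread('pics/side5.png')[160:210,265:325];b=cv2.imread('pics/top5.png')[140:215,300:380]
f=lambda a:cv2.resize(a,(400,int(400*a.shape[0]/a.shape[1])),interpolation=cv2.INTER_CUBIC)
a,b=f(a),f(b);h=max(len(a),len(b));o=np.zeros((h,800,3),np.uint8);o[:len(a),:400]=a;o[:len(b),400:]=b;cv2.imwrite('pics/c5.png',o)
E
```

```text
(no output)
```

View pics/c5.png

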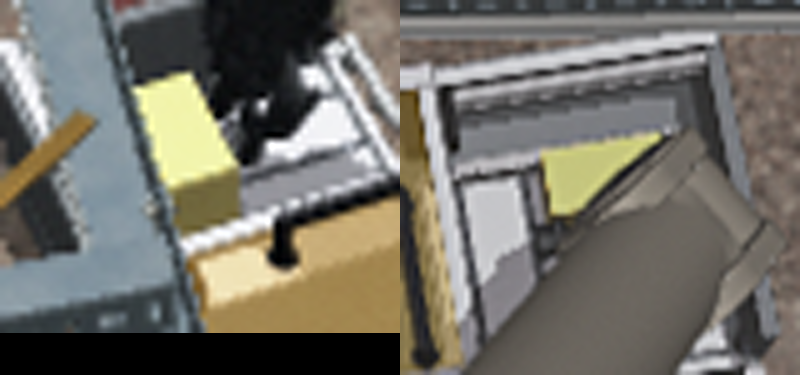

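The force rose to 16 N. In the top crop the block's back edge, (545,150) to (665,135), is parallel to the fence and right against it. Backing off.

jog_arm:
  moves: [0.3,0,-0.1,0,0,0,0.45,0.6,0,-0.18,0,0,0,0.45,0.9,0,-0.26,0,0,0,0.45,0.9,0,-0.26,0,0,0,0.45,0.3,0,-0.95,0,0,0,0.45,0,0,-1,0,0,0,0.2,0,0,-1,0,0,0,0,0,0,-1,0,0,0,0]

```text
t: 10.55
eef_pos: [0.536, -0.2588, 0.1413]
tool_rot: [0.139, -0.065, 0.988, 0.009]
contact_force: [1.0, -0.9, -0.7]
gripper_width: 0.031
grasp_force: 0.0
```

jog_arm:
  moves: [0,0.6,-0.8,0,1,0,0,0,0.6,-0.8,0,1,0,0,0,0.6,-0.8,0,1,0,0,0,0.6,-0.8,0,1,0,0,0,1,0,0,0,0,0,0,1,0,0,0,0,0,0,1,0,0,0,0,0,0,1,0,0,0,0,0]

```text
t: 11.22
eef_pos: [0.5087, -0.1322, 0.2034]
tool_rot: [0.001, -0.067, 0.998, 0.0]
contact_force: [0.2, -0.5, -0.5]
gripper_width: 0.0
grasp_force: 0.0
```

```bash
python3 - <<'E'
from h import *
o=get_obs();print({k:np.round(o[k],3).tolist() for k in('t','q','eef_pos','tool_rot')})
for n in('side','top'):
    c=cam(n);cv2.imwrite(f'pics/{n}6.png',c['im'])
    hsv=cv2.cvtColor(c['im'],cv2.COLOR_BGR2HSV); m=cv2.inRange(hsv,(22,60,190),(35,255,255))
    M=np.zeros_like(m); p=proj(c,[[.61,-.255,.121]])[0].astype(int); M[p[1]-18:p[1]+18,p[0]-25:p[0]+25]=1
    k=max(cv2.findContours(m*M,0,1)[0],key=cv2.contourArea); b=cv2.boxPoints(cv2.minAreaRect(k)); P=plane(c,b,.121)
    print(n,p,cv2.contourArea(k),(P[:,:2]*1000).round().tolist(),(P.mean(0)*1000).round())
E
```

```text
{'t': 11.217, 'q': [-0.288, 0.247, 0.505, 1.94, -0.143, 0.988, 1.987], 'eef_pos': [0.509, -0.132, 0.203], 'tool_rot': [0.001, -0.067, 0.998, 0.0]}
side [297 175] 128.0 [[661.0, -285.0], [616.0, -293.0], [615.0, -204.0], [659.0, -197.0]] [ 638. -245.  121.]
top [344 182] 237.0 [[658.0, -198.0], [671.0, -284.0], [626.0, -289.0], [613.0, -203.0]] [ 642. -243.  121.]
```

The block's centre is at m_x 604, so its back face is at about 629, on the fence, and it is turned about 1°. Next I'll move to the left of the handle.

jog_arm:
  moves: [0,0,-1,0,0,0,0,-0.3,1,0,0,0,0,0,-0.8,1,0,0,0,0,0,-0.8,0.9,0,0,0,0,0,0,0,0.7,0,0,0,0,0,0,0.9,0,0,0,0,0,0,0.7,0,0,0,0,0,0,0.5,0,0,0,0]

```text
t: 11.98
eef_pos: [0.5383, -0.0713, 0.1661]
tool_rot: [-0.0, -0.066, 0.998, 0.0]
contact_force: [0.0, 0.4, 0.2]
gripper_width: -0.003
grasp_force: 0.0
```

```bash
python3 - <<'E'
from h import *
s=cam('side'); cv2.imwrite('pics/s7.png',cv2.resize(s['im'][150:240,260:370],None,fx=6,fy=6,interpolation=cv2.INTER_CUBIC))
p=np.array(get_obs()['eef_pos']);print(p,(proj(s,[p])-[260,150])*6, get_obs()['contact_force'])
E
```

```text
[ 0.53726235 -0.07126904  0.16467504] [[392.40476286 286.12368125]] [-0.25721292 -0.14861549 -0.68005547]
```

View pics/s7.png

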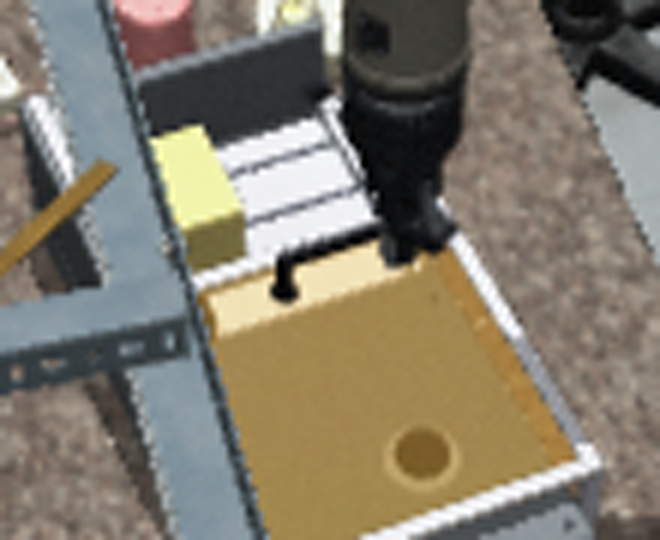

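The side view shows the closed fingers just left of the handle bar, at (400,255), with the block square at (200,190) behind. Pushing the bar to the right.

jog_arm:
  moves: [0,-0.3,0,0,0,0,0,0,-0.3,0,0,0,0,0,0,-0.4,0,0,0,0,0,0,-0.4,0,0,0,0,0,0,-0.5,0,0,0,0,0,0,-0.5,0,0,0,0,0,0,-0.5,0,0,0,0,0,0,-0.5,0,0,0,0,0]

```text
t: 12.7
eef_pos: [0.5479, -0.1397, 0.1676]
tool_rot: [0.0, -0.066, 0.998, -0.0]
contact_force: [-0.5, -0.2, -0.5]
gripper_width: 0.002
grasp_force: 0.0
```

```bash
cat >> h.py <<'E'
def guard(im):
    h=cv2.cvtColor(im,cv2.COLOR_BGR2HSV); m=cv2.inRange(h,(12,90,60),(28,255,190)); m[:,:228]=0;m[:,380:]=0;m[:150]=0;m[225:]=0
    k=max(cv2.findContours(m,0,1)[0],key=cv2.contourArea)[:,0]
    return [int(k[abs(k[:,1]-r)<3][:,0].min()) for r in (180,190,200)]
E
python3 - <<'E'
from h import *
print(guard(cv2.imread('pics/top0.png')),guard(cam('top')['im']),get_obs()['contact_force'])
E
```

```text
[242, 244, 245] [242, 244, 245] [-0.42292792 -2.16104758 -0.00644902]
```

```bash
python3 - <<'E'
from h import *
t=cam('top');s=cam('side');cv2.imwrite('pics/top8.png',t['im']);cv2.imwrite('pics/side8.png',s['im'])
for n,c in(('top',t),('side',s)):
  a=cv2.imread(f'pics/{n}0.png')
  for im in (a,c['im']):
    h=cv2.cvtColor(im,cv2.COLOR_BGR2HSV); m=cv2.inRange(h,(12,90,60),(28,255,190)); 
    k=max(cv2.findContours(m,0,1)[0],key=cv2.contourArea); print(n,cv2.contourArea(k),cv2.boundingRect(k),cv2.minAreaRect(k))
# dark pixels (bar+fingers) along bar in side now vs 0
P=[[.548+ .132*(0),-.14,z] for z in(.16,.185)]; print(proj(s,P),proj(t,P))
a=cv2.imread('pics/side0.png');d=lambda im:(im.max(2)<60).astype(int)
for nm,im in(('s0',a),('s8',s['im'])):
  print(nm)
  for r in range(168,206,2): print(r,''.join('#' if x else '.' for x in d(im)[r,295:345]))
E
```

```text
top 3212.5 (241, 158, 70, 65) ((275.5231628417969, 189.85995483398438), (55.77584457397461, 64.4620590209961), 80.96051788330078)
top 2146.0 (241, 159, 56, 64) ((271.9999694824219, 190.5), (56.427120208740234, 56.4271240234375), 81.8698959350586)
side 1791.5 (293, 187, 63, 57) ((322.88385009765625, 212.621826171875), (47.082008361816406, 52.049896240234375), 70.20112609863281)
side 1797.5 (293, 187, 63, 57) ((322.88385009765625, 212.621826171875), (47.082008361816406, 52.049896240234375), 70.20112609863281)
[[318.37329865 186.52380472]
 [318.41757359 182.50823658]] [[312.97212156 197.03093883]
 [313.0102135  195.34986522]]
s0
168 ########..........................................
170 ########..........................................
172 ####..............................................
174 ..................................................
176 ..................................................
178 ..................................................
180 ..................................................
182 ..................................................
184 ......................
[... 926 characters left out ...]
............#.####......................
182 ..................................................
184 ..................................................
186 ...............................#######............
188 ........................#######.....##............
190 ..................#######..........####...........
192 ............#######...............................
194 ...........###....................................
196 ...........##.....................................
198 ..........####....................................
200 ..................................................
202 ..................................................
204 ..................................................
```

```bash
python3 - <<'E'
from h import *
t=cam('top');s=cam('side');im=cv2.imread('pics/top0.png')
for r in range(174,218,2): print(r,''.join('#' if x else '.' for x in (im.max(2)<75)[r,285:325]))
def tri(a,b):
    d1=ray(t,[a])[0];d2=ray(s,[b])[0];A=np.c_[d1,-d2];x=np.linalg.lstsq(A,s['C']-t['C'],rcond=None)[0]
    p,q=t['C']+x[0]*d1,s['C']+x[1]*d2;return (p+q)/2*1000,np.linalg.norm(p-q)*1000
print('bar ends',tri((299.6,178.5),(307,193)),tri((304.6,210.5),(331,186.5)))
print('feet',tri((299.6,178.5),(306.5,198)),tri((304.6,210.5),(332.5,190.5)))
# finger tips now in s8 & block top check
print('blk side pts')
E
```

```text
174 ...................................#####
176 ..........................#.............
178 .............####.......................
180 ............######......................
182 .............#####.........#............
184 ..............####.........#............
186 ...............###......................
188 ...............###..........#...........
190 ...............####.....................
192 ................###.....................
194 ................###..........#..........
196 ................####.........#..........
198 .................###..........#.........
200 .................###..........#.........
202 .................####...................
204 .................####..........#........
206 ..................###...................
208 ..................####.........#........
210 ..................#####.........#.......
212 ..................####..................
214 ........................................
216 ..............................#..#......
bar ends (array([607.68807256, -94.4337916 , 188.76911999]), np.float64(0.253253388985642)) (array([ 499.55199936, -111.68712557,  176.14284239]), np.float64(5.648214744792971))
feet (array([612.96478513, -92.63585025, 162.45879868]), np.float64(5.181127011475665)) (array([ 498.72803104, -108.81093565,  156.5317139 ]), np.float64(5.194668431763002))
blk side pts
```

The guard hasn't moved, so the fingertips passed over the bar. The side view puts the visible tip about 20 mm above the reported TCP, while the bar is at about z 0.182. I'll go back to the left and come in lower.

jog_arm:
  moves: [0,0,-0.5,0,0,0,0,0,1,0,0,0,0,0,0,1,0,0,0,0,0,0,1,0,0,0,0,0,0,0.55,0,0,0,0,0,0,0,0.5,0,0,0,0,0,0,0.5,0,0,0,0,0,0,0.3,0,0,0,0]

```text
t: 13.62
eef_pos: [0.5378, -0.0689, 0.15]
tool_rot: [-0.001, -0.066, 0.998, -0.0]
contact_force: [-0.5, -0.4, 0.6]
gripper_width: 0.004
grasp_force: 0.0
```

```bash
python3 - <<'E'
from h import *
s=cam('side');o=get_obs();p=np.array(o['eef_pos']);print(p,o['contact_force'],proj(s,[p,p+[0,0,.02],p+[0,0,.04]]).round(1).tolist())
for r in range(166,206,2): print(r,' '.join('%3d'%x for x in s['im'].max(2)[r,306:346:1]))
E
```

```text
[ 0.53694535 -0.06911575  0.14903771] [-0.30027724  0.12571527 -1.43791185] [[325.5, 200.5], [325.6, 197.4], [325.7, 194.2]]
166  51  51  51  51  47  36  19  37 130 202 130 118  16  32  44  67  69  87  90  85  74  77  73  81  77  85  91  76  70  40  30  56 139 141 124 121 125 120 124 131
168  51  49  49  51  54  58  68 104 193 199 125  42  29  20  19  26  32  34  36  49  57  58  57  50  45  44  33  27  22  22  26  57 134 138 138 139 134 142 142 137
170  54  86 104 137 236 237 235 165 142 242 158  43  13  24  32  43  65  62  30  21  21  20  23  23  24  51  49  50  29  26  24  62 117 118 128 128 132 151 159 146
172 237 244 245 245 245 246 245 243 198 139 241 124  14  16  18  21  25  32  40  48  56  51  53  58  44  30  32  24  19  15  24  75 137 132 148 161 148 119 130 143
174 244 245 244 242 205 202 147 121 145 162 145  73  11  16  17  16  18  15  20  21  18  17  17  16  21  26  23  18  15  12  27  92 140 127 132 139 151 149 144 141
176 149 153 179 202 236 239 243 246 245 245 238 133  17  16  19  14  17  17  17  18  18  17  17  22  19  18  13  21  17  20  53 134 148 141 141 145 127 130
[... 1604 characters left out ...]
 166 168 168 157 245 244 235 145 134 127 127
198  11  15  17  98 240 240 239 240 241 240 240 237 211 212 184 174 169 160 163 152 151 150 161 162 162 162 157 161 163 167 168 170 165 169 245 244 236 126 133 147
200 170 119 133 231 240 238 213 213 184 171 168 160 163 161 162 161 163 163 161 162 163 162 160 162 161 162 153 162 163 161 177 170 172 165 162 217 244 236 145 119
202 213 212 185 170 170 162 161 161 161 160 164 161 161 161 163 162 162 162 164 162 161 162 163 162 160 163 162 162 161 163 161 157 168 168 167 157 204 244 242 164
204 163 164 162 162 162 161 162 161 161 160 160 162 165 163 161 163 162 161 164 163 161 162 160 160 162 162 160 162 163 162 164 162 160 183 174 168 167 174 245 242
```

The tip now shows at row 197, so its z is about 0.168, which confirms the 19 mm offset. I'll go 6 mm lower and push.

jog_arm:
  moves: [0,0,0.3,0,0,0,0,0,-0.3,0,0,0,0,0,0,-0.3,0,0,0,0,0,0,-0.3,0,0,0,0,0,0,-0.3,0,0,0,0,0,0,-0.3,0,0,0,0,0,0,-0.3,0,0,0,0,0,0,-0.3,0,0,0,0,0]

```text
t: 14.33
eef_pos: [0.5442, -0.11, 0.1455]
tool_rot: [0.0, -0.066, 0.998, 0.0]
contact_force: [0.9, 1.8, -1.6]
gripper_width: 0.001
grasp_force: 1.1
```

```bash
python3 - <<'E'
from h import *
print(guard(cam('top')['im']),get_obs()['contact_force'])
E
```

```text
[250, 251, 253] [ 0.13190672 -0.78225848 -0.38974491]
```

The guard is moving, 8 px so far. Carrying on.

jog_arm:
  moves: [0,-0.5,0,0,0,0,0,0,-0.7,0,0,0,0,0,0,-0.7,0,0,0,0,0,0,-0.7,0,0,0,0,0,0,-0.7,0,0,0,0,0,0,-0.7,0,0,0,0,0,0,-0.7,0,0,0,0,0,0,-0.4,0,0,0,0,0]

```text
t: 15.05
eef_pos: [0.5579, -0.2128, 0.1458]
tool_rot: [0.001, -0.066, 0.998, -0.001]
contact_force: [0.9, 0.8, 0.2]
gripper_width: 0.0
grasp_force: 0.6
```

jog_arm:
  moves: [0,-0.3,0,0,0,0,0,0,-0.3,0,0,0,0,0,0,-0.3,0,0,0,0,0,0,-0.3,0,0,0,0,0,0,-0.3,0,0,0,0,0,0,-0.3,0,0,0,0,0,0,-0.3,0,0,0,0,0,0,-0.3,0,0,0,0,0]

```text
t: 15.72
eef_pos: [0.5641, -0.2575, 0.1454]
tool_rot: [-0.0, -0.067, 0.998, 0.001]
contact_force: [-0.8, 7.2, 4.2]
gripper_width: 0.001
grasp_force: 3.5
```

jog_arm:
  moves: [0,-0.1,0,0,0,0,0,0,-0.1,0,0,0,0,0,0,-0.1,0,0,0,0,0,0,-0.1,0,0,0,0,0,0,-0.1,0,0,0,0,0,0,-0.1,0,0,0,0,0,0,-0.1,0,0,0,0,0,0,0,0,0,0,0,0]

```text
t: 16.38
eef_pos: [0.5661, -0.2717, 0.1454]
tool_rot: [0.0, -0.067, 0.998, 0.0]
contact_force: [1.1, 3.6, 1.9]
gripper_width: -0.003
grasp_force: 2.0
```

jog_arm:
  moves: [0,-0.06,0,0,0,0,0,0,-0.06,0,0,0,0,0,0,-0.06,0,0,0,0,0,0,-0.06,0,0,0,0,0,0,-0.06,0,0,0,0,0,0,-0.06,0,0,0,0,0,0,-0.06,0,0,0,0,0,0,-0.06,0,0,0,0,0]

```text
t: 17.05
eef_pos: [0.5674, -0.2805, 0.1454]
tool_rot: [0.0, -0.067, 0.998, 0.001]
contact_force: [0.7, 6.3, 3.2]
gripper_width: 0.001
grasp_force: 3.1
```

jog_arm:
  moves: [0,-0.05,0,0,0,0,0,0,-0.05,0,0,0,0,0,0,-0.05,0,0,0,0,0,0,-0.05,0,0,0,0,0,0,-0.05,0,0,0,0,0,0,-0.05,0,0,0,0,0,0,0,0,0,0,0,0,0,0,0,0,0,0,0]

```text
t: 17.72
eef_pos: [0.5679, -0.2835, 0.1454]
tool_rot: [-0.001, -0.068, 0.998, 0.003]
contact_force: [-2.3, 12.8, 7.3]
gripper_width: -0.001
grasp_force: 6.7
```

```bash
python3 - <<'E'
from h import *
print(guard(cam('top')['im']),get_obs()['contact_force'])
E
```

```text
[300, 301, 303] [-1.52019519 12.97410428  7.9065791 ]
```

jog_arm:
  moves: [0,-0.06,0,0,0,0,0,0,-0.06,0,0,0,0,0,0,-0.06,0,0,0,0,0,0,0,0,0,0,0,0,0,0,0,0,0,0,0,0,0,0,0,0,0,0,0,0,0,0,0,0,0,0,0,0,0,0,0,0]

```text
t: 18.43
eef_pos: [0.5679, -0.2835, 0.1453]
tool_rot: [-0.002, -0.069, 0.998, 0.006]
contact_force: [-5.9, 21.4, 14.0]
gripper_width: 0.003
grasp_force: 11.3
```

At the hard stop: the force rose and the arm didn't move. I'll let go and check that the guard holds.

jog_arm:
  moves: [0,0.3,0,0,0,0,0,0,0.5,0,0,0,0,0,0,0.6,-0.5,0,0,0,0,0,0.6,-1,0,0,0,0,0,1,-1,0,0,0,0,0,1,-0.5,0,0,0,0,0,1,0,0,0,0,0,0,1,0,0,0,0,0]

```text
t: 19.1
eef_pos: [0.5523, -0.1723, 0.207]
tool_rot: [0.001, -0.066, 0.998, -0.001]
contact_force: [0.8, 0.2, -0.2]
gripper_width: 0.004
grasp_force: 0.0
```

jog_arm:
  moves: [0,1,0,0,0,0,0,0,1,0,0,0,0,0,0,1,0,0,0,0,0,0,1,0,0,0,0,0,0,1,0,0,0,0,0,0,1,0,0,0,0,0,0,1,0,0,0,0,0,0,1,0,0,0,0,0]

```text
t: 19.77
eef_pos: [0.5307, -0.0136, 0.206]
tool_rot: [0.0, -0.066, 0.998, -0.001]
contact_force: [0.2, -0.1, -0.7]
gripper_width: -0.0
grasp_force: 0.0
```

```bash
python3 - <<'E'
from h import *
o=get_obs();print(o['eef_pos'],o['contact_force'])
c=cam('top');s=cam('side');cv2.imwrite('pics/top9.png',c['im']);print(guard(c['im']))
# button: dark blob + ring near the expected place
for n,q in(('top',c),('side',s)):
    p=proj(q,[[.552,.046,.147]])[0].astype(int);g=(q['im'].max(2)<70).astype(np.uint8);M=np.zeros_like(g);M[p[1]-10:p[1]+11,p[0]-10:p[0]+11]=1
    K,_=cv2.findContours(g*M,0,1)
    for k in K:
        if cv2.contourArea(k)>20: m=cv2.moments(k);u=(m['m10']/m['m00'],m['m01']/m['m00']);print(n,p,cv2.boundingRect(k),u,[plane(q,[u],z).round(4)[0].tolist() for z in(.14,.147,.152)])
# catch bar bright pixels top: before vs now
a=cv2.imread('pics/top0.png')
print((a.max(2)[210:226,345:378]//26)); print((c['im'].max(2)[210:226,345:378]//26))
E
```

```text
[ 0.53074541 -0.01362246  0.20599911] [ 0.16397135 -0.11106485 -0.68873633]
[298, 300, 302]
side [329 223] (326, 221, 9, 9) (329.97115384615387, 225.10576923076923) [[0.5516, 0.0474, 0.14], [0.5532, 0.0522, 0.147], [0.5544, 0.0556, 0.152]]
[[7 7 7 7 7 7 7 7 7 7 6 6 3 4 6 5 3 3 3 3 3 3 2 2 2 2 1 2 3 4 4 4 4]
 [5 7 7 6 6 6 6 6 6 5 3 3 3 3 4 5 5 6 6 6 6 5 4 3 3 3 2 3 4 4 4 4 4]
 [4 6 6 4 3 3 3 3 4 5 5 6 6 5 6 7 7 8 8 8 8 6 5 4 4 5 4 4 4 4 4 4 4]
 [3 3 4 4 5 6 6 5 6 7 7 8 8 8 7 7 6 6 6 6 6 4 3 2 5 6 6 5 4 4 4 4 4]
 [6 5 6 6 7 8 8 8 8 7 6 6 6 6 6 4 2 1 1 1 1 1 1 1 7 7 7 7 5 4 4 4 4]
 [8 8 8 7 6 6 6 6 6 4 2 1 1 1 1 1 1 2 2 3 2 2 2 1 6 6 6 6 5 5 4 4 4]
 [6 6 6 4 2 1 1 1 1 1 2 3 3 2 3 2 3 3 4 4 3 3 4 4 5 4 4 5 4 4 4 4 4]
 [1 1 1 1 1 3 3 3 3 3 3 5 4 3 4 4 4 5 5 5 5 5 6 7 7 7 7 7 5 4 4 4 5]
 [3 3 3 3 3 4 4 3 4 5 5 5 5 5 5 5 6 7 7 7 7 7 7 6 6 6 6 6 4 4 4 5 5]
 [4 4 5 4 4 5 5 4 5 6 6 7 7 7 7 7 7 6 6 6 6 6 6 4 3 2 1 2 3 4 4 4 4]
 [4 4 4 4 4 6 7 7 7 7 7 6 6 6 6 6 6 5 4 3 3 3 4 3 2 3 3 4 4 4 5 4 4]
 [4 3 2 2 3 6 6 6 6 6 6 4 3 3 3 3 3 5 4 5 5 5 5 4 3 4 5 4 4 4 5 4 4]
 [4 3 3 2 2 4 3 2 3 2 2 3 3 4 4 
[... 649 characters left out ...]
 5 5 4 4]
 [7 5 4 2 1 1 1 1 1 1 2 2 2 2 2 5 3 2 3 3 2 3 4 4 5 4 4 5 4 5 5 4 4]
 [1 1 1 1 2 3 3 3 3 3 4 4 2 2 2 6 5 5 5 5 5 5 6 7 7 7 7 8 5 4 4 5 5]
 [3 3 4 3 3 4 4 3 4 5 5 6 5 4 5 5 6 7 7 7 7 7 7 6 6 6 6 6 4 4 4 5 5]
 [4 5 5 4 4 5 5 4 5 6 6 7 7 7 7 7 7 6 6 6 6 6 6 4 3 2 1 2 4 4 4 4 4]
 [4 4 4 4 4 6 7 7 7 7 7 6 6 6 6 6 7 5 3 3 3 3 4 3 2 3 3 4 4 4 5 5 4]
 [4 3 2 2 3 6 6 6 6 6 6 4 3 3 2 2 7 5 4 5 5 5 5 4 3 4 5 5 4 4 5 4 4]
 [4 3 3 2 3 4 3 2 3 2 2 3 3 3 2 4 6 5 4 4 4 4 4 5 4 4 4 4 4 4 4 4 3]
 [4 4 4 3 3 3 4 4 5 5 4 4 4 3 3 4 4 3 4 4 3 4 4 5 5 4 4 4 4 4 4 4 3]
 [4 4 4 4 4 4 4 4 4 5 4 4 4 3 4 4 4 4 4 4 4 4 4 4 5 4 4 4 4 4 4 4 3]
 [4 4 4 4 4 4 4 4 4 4 4 3 4 3 3 4 4 4 4 4 4 4 4 4 5 5 5 5 4 4 4 4 4]]
```

The guard holds, about 1 px back from the stop. The pawl's pixels match those at the start, so it is down, and the pin lies behind its nose. On to the button at (0.552, 0.047).

jog_arm:
  moves: [-0.48,0.95,0,0,0,0,0,-0.48,0.95,0,0,0,0,0,-0.48,0.95,0,0,0,0,0,0,0,0.8,0,0,0,0,0,0,0.8,0,0,0,0,0,0,0.7,0,0,0,0,0,0,0.5,0,0,0,0,0,0,0,0,0,0,0]

```text
t: 20.53
eef_pos: [0.5508, 0.0454, 0.1478]
tool_rot: [-0.002, -0.066, 0.998, -0.001]
contact_force: [-0.6, 0.2, -0.3]
gripper_width: -0.002
grasp_force: 0.0
```

```bash
python3 - <<'E'
from h import *
o=get_obs();print(o['eef_pos'],o['contact_force']);s=cam('side')
p=np.array(o['eef_pos']);print(proj(s,[p+[0,0,.019],[.552,.047,.142]]).round(1))
for r in range(206,236): print(r,' '.join('%3d'%x for x in s['im'].max(2)[r,316:346]))
E
```

```text
[0.55082707 0.04538346 0.14777325] [-0.56484367  0.16972418 -0.29894715]
[[330.2 220.6]
 [329.9 224.8]]
206 150 150 147 147 150 151 150 150 143  67  12  19  17  32  26  20  18  23  17  19  13  18  41 125 140 138 130 125 122 119
207 150 149 148 150 149 149 151 151 142  70  20  20  18  23  21  18  15  19  22  22  28  20  51 152 138 139 129 134 122 119
208 152 149 149 152 149 150 152 149 150 139  96  18  12  17  19  14  17  19  23  37  49  33  41 124 141 129 122 128 130 132
209 151 149 148 147 152 150 152 150 151 150 137  65  14  18  19  15  16  17  23  37  54  46  46 144 150 124 118 129 135 120
210 151 153 150 150 153 152 152 148 151 151 143  75  17  18  16  14  13  16  24  33  61  62  73 152 152 144 106 122 122 117
211 151 153 149 150 151 150 151 151 151 150 146  82  16  15  17  17  15  12  19  29  63  68 106 150 153 146 127 121 123 123
212 151 152 151 149 150 151 152 152 151 152 151 134  15  17  17  14  19  16  20  30  55  67  92 132 149 151 145 111 127 150
213 150 151 151 153 150 151 155 153 151 156 153 149  99  16  18  18  24  22  23  33  50  66  70  81 123 148 148 135 116 158
214 
[... 2023 characters left out ...]
 109 130 125 119 118 124 122 134 114  88  81  82  84  82  83  84 100 100 101  98
231 148 147 141  92  80  83  82  82  81  81  85  94 111 117 127 127 109  90  91  83  83  83  84  81  83  82  84  85  83  82
232  98  97  96  80  78  80  81  80  81  82  83  84  87  87  93  96  89  83  85  84  83  81  82  83  82  80  83  82  84  84
233  80  80  81  77  80  82  81  79  80  80  82  81  81  81  83  83  88  83  84  84  81  82  83  80  82  84  82  82  81  79
234  82  81  79  80  82  80  80  80  79  81  82  81  81  81  81  84  83  84  80  81  83  87  82  84  84  80  83  83  82  81
235  79  81  82  79  78  79  79  79  80  82  84  86  83  83  83  81  81  82  82  82  86  83  82  84  82  84  83  81  82  84
```

The tip is right above the button. Pressing straight down in small steps.

jog_arm:
  moves: [0,0,0.3,0,0,0,0,0,0,0.3,0,0,0,0,0,0,0.2,0,0,0,0,0,0,0.1,0,0,0,0,0,0,0.1,0,0,0,0,0,0,0.1,0,0,0,0,0,0,0.1,0,0,0,0,0,0,0.1,0,0,0,0]

```text
t: 21.25
eef_pos: [0.5523, 0.0467, 0.1234]
tool_rot: [0.0, -0.066, 0.998, 0.0]
contact_force: [0.1, 0.4, 0.2]
gripper_width: 0.002
grasp_force: 0.0
```

jog_arm:
  moves: [0,0,0.1,0,0,0,0,0,0,0.1,0,0,0,0,0,0,0.1,0,0,0,0,0,0,0.1,0,0,0,0,0,0,0.1,0,0,0,0,0,0,0,0,0,0,0,0,0,0,0,0,0,0,0,0,0,0,0,0,0]

```text
t: 21.92
eef_pos: [0.5522, 0.0468, 0.1136]
tool_rot: [0.0, -0.066, 0.998, 0.0]
contact_force: [-0.9, 0.4, 4.1]
gripper_width: -0.001
grasp_force: 2.0
```

jog_arm:
  moves: [0,0,0.1,0,0,0,0,0,0,0.1,0,0,0,0,0,0,0.05,0,0,0,0,0,0,0.05,0,0,0,0,0,0,0,0,0,0,0,0,0,0,0,0,0,0,0,0,0,0,0,0,0,0,0,0,0,0,0,0]

```text
t: 22.58
eef_pos: [0.5525, 0.0468, 0.1114]
tool_rot: [0.0, -0.066, 0.998, 0.001]
contact_force: [-14.9, -0.4, 41.9]
gripper_width: 0.001
grasp_force: 20.9
```

The button is fully down, with a firm stop at 42 N. Retracting.

jog_arm:
  moves: [0,0,-0.5,0,0,0,0,0,0,-0.8,0,0,0,0,0,0,-1,0,0,0,0,0,0,-1,0,0,0,0,0,0,-1,0,0,0,0,0,0,-1,0,0,0,0,0,0,-0.5,0,0,0,0,0,0,0,0,0,0,0]

```text
t: 23.25
eef_pos: [0.5536, 0.0469, 0.2253]
tool_rot: [0.002, -0.066, 0.998, 0.0]
contact_force: [-0.4, -0.1, -0.0]
gripper_width: 0.0
grasp_force: 0.0
```

```bash
python3 - <<'E'
from h import *
o=get_obs();print(o['t'],o['eef_pos'],o['contact_force'])
t=cam('top');print(guard(t['im']),guard(cv2.imread('pics/top9.png')))
c=cam('side');hsv=cv2.cvtColor(c['im'],cv2.COLOR_BGR2HSV); m=cv2.inRange(hsv,(22,60,60),(35,255,255))
p=proj(c,[[.642,-.243,.121]])[0].astype(int);print(p,m[p[1]-8:p[1]+8,p[0]-8:p[0]+8].mean())
E
```

```text
23.25 [0.55361728 0.0468789  0.22532012] [-0.35122192 -0.06013218 -0.03380039]
[298, 300, 302] [298, 300, 302]
[291 179] 144.43359375
```

The guard is unchanged, the block is in place and the tool is clear. Handing in.

```bash
python3 -c "
from station import *
print(hand_in())"
```

```text
the job is handed in; nothing more can be done
None
```

I handed the job in at about 23 s: block flat against the fence, guard shut and holding with its catch down, start button pressed to its stop and released; the hand-in gave no verdict, and I didn't check directly that the button came back up.

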